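# Start the cooling timers in the order the glass was made

## Task

Three fresh glass pieces are cooling on boards, each with its own tap timer on the same board. Start the timers in the order the glass was made: first the vase's, then the bowl's, then the paperweight's, gently pressing each black cap with the fingertips until its stem stays well down. Do not pick up or shove the timers, and leave the glass and the tools where they are.

Things in the scene. Friction and masses are not known exactly. Their poses are not given: they have to be found in the camera images.
- timer_vase: Tap timer of the tall vase: a loose round aluminium puck, 0.35 kg, 72 mm across, 30 mm high, on the robot's end of a cooling board (top of the board 12 mm above the bench), about 125 mm from the glass piece. All three timers look alike. Origin: centre of its underside, z up.
- top_vase (a point): Centre of the top of the black cap of the timer of the tall vase (flat round cap, 46 mm across, on a steel stem; its top stands 28 mm above the puck, 70 mm above the bench, while the stem is up). The cap rides on the stem with a soft spring (joint pad), 1.5 N/mm over 10 mm: a press squeezes it about 2 mm, then moves the stem, then squeezes it on; let go, it rises on the stem.
- cap_vase (a joint): How far the stem under the cap of the timer of the tall vase is down: 0 up, 0.010 m at the bottom stop. The stem slides straight down against a steady friction of about 2.5 N and stays where it is left; from 0.005 m down the timer runs.
- pad_vase (a joint): How far the cap of that timer (the tall vase) is squeezed down on its stem's spring: 0 free, 0.010 m squeezed solid at 15 N. Squeezed over 0.0095 m (about 14 N) is too hard a press.
- timer_bowl: Tap timer of the bowl: a loose round aluminium puck, 0.35 kg, 72 mm across, 30 mm high, on the robot's end of a cooling board (top of the board 12 mm above the bench), about 125 mm from the glass piece. All three timers look alike. Origin: centre of its underside, z up.
- top_bowl (a point): Centre of the top of the black cap of the timer of the bowl (flat round cap, 46 mm across, on a steel stem; its top stands 28 mm above the puck, 70 mm above the bench, while the stem is up). The cap rides on the stem with a soft spring (joint pad), 1.5 N/mm over 10 mm: a press squeezes it about 2 mm, then moves the stem, then squeezes it on; let go, it rises on the stem.
- cap_bowl (a joint): How far the stem under the cap of the timer of the bowl is down: 0 up, 0.010 m at the bottom stop. The stem slides straight down against a steady friction of about 2.5 N and stays where it is left; from 0.005 m down the timer runs.
- pad_bowl (a joint): How far the cap of that timer (the bowl) is squeezed down on its stem's spring: 0 free, 0.010 m squeezed solid at 15 N. Squeezed over 0.0095 m (about 14 N) is too hard a press.
- timer_weight: Tap timer of the paperweight: a loose round aluminium puck, 0.35 kg, 72 mm across, 30 mm high, on the robot's end of a cooling board (top of the board 12 mm above the bench), about 125 mm from the glass piece. All three timers look alike. Origin: centre of its underside, z up.
- top_weight (a point): Centre of the top of the black cap of the timer of the paperweight (flat round cap, 46 mm across, on a steel stem; its top stands 28 mm above the puck, 70 mm above the bench, while the stem is up). The cap rides on the stem with a soft spring (joint pad), 1.5 N/mm over 10 mm: a press squeezes it about 2 mm, then moves the stem, then squeezes it on; let go, it rises on the stem.
- cap_weight (a joint): How far the stem under the cap of the timer of the paperweight is down: 0 up, 0.010 m at the bottom stop. The stem slides straight down against a steady friction of about 2.5 N and stays where it is left; from 0.005 m down the timer runs.
- pad_weight (a joint): How far the cap of that timer (the paperweight) is squeezed down on its stem's spring: 0 free, 0.010 m squeezed solid at 15 N. Squeezed over 0.0095 m (about 14 N) is too hard a press.
- vase: Tall vase of amber glass, loose, 140 mm high, 72 mm across at its widest. Origin: centre of its underside, z up. It stands on the far end of its cooling board.
- bowl: Open bowl of amber glass, loose, 46 mm high, 98 mm across the rim. Origin: centre of its underside. On the far end of its board.
- weight: Paperweight: solid dome of amber glass, loose, 61 mm high, 76 mm across. Origin: centre of its underside. On the far end of its board.
- board_vase: Cooling board under the tall vase and its timer: fixed pale slab 250 x 100 x 12 mm. Origin: centre of its underside; x along its length, from the timer (at x about -0.07 m) to the glass (at x about +0.055 m).
- board_bowl: Cooling board under the bowl and its timer: fixed pale slab 250 x 100 x 12 mm. Origin: centre of its underside; x along its length, from the timer (at x about -0.07 m) to the glass (at x about +0.055 m).
- board_weight: Cooling board under the paperweight and its timer: fixed pale slab 250 x 100 x 12 mm. Origin: centre of its underside; x along its length, from the timer (at x about -0.07 m) to the glass (at x about +0.055 m).
- jacks: Steel jacks (big sprung tongs), 240 x 36 mm, 10 mm thick, lying between two boards on the left. Bystander, loose. Its origin lies on its underside.
- tweezers: Steel tweezers, 208 x 30 mm, 8 mm thick, lying between two boards on the right. Bystander, loose. Its origin lies on its underside.
- wood_block: Wooden shaping cup 86 mm across, 50 mm high, with a stick handle 150 mm long towards its +y (origin under the cup); outside the boards on the left. Bystander, loose. Its origin lies on its underside.
- paddle: Flat wooden paddle 255 x 65 x 14 mm, outside the boards on the right. Bystander, loose. Its origin lies on its underside.

How it is judged:
On the way, in this order (a step that is already met when the one before it is completed fails the run):
1. the timer of the tall vase is running (stem at least 5 mm down) (value of joint cap_vase above 0.005 m), for 0.1 s.
2. the timer of the bowl is running (stem at least 5 mm down) (value of joint cap_bowl above 0.005 m), for 0.1 s.
3. the timer of the paperweight is running (stem at least 5 mm down) (value of joint cap_weight above 0.005 m), for 0.1 s.
At the end, for the whole second after the job is handed in: All three stems are at least 5 mm down, the timers stand upright and at rest within 25 mm of where they were, the glass within 15 mm and upright, and the other loose things within 25 mm (value of joint each of cap_vase, cap_bowl, cap_weight above 0.005 m and distance of each of timer_vase, timer_bowl, timer_weight, jacks, tweezers, wood_block, paddle from where it was at the start of the episode below 0.025 m and angle between each of timer_vase, vase, timer_bowl, bowl, timer_weight, weight's own z axis and vertical below 0.1 rad and linear speed of each of timer_vase, timer_bowl, timer_weight below 0.02 m/s and distance of each of vase, bowl, weight from where it was at the start of the episode below 0.015 m); the robot touches nothing.
It fails at once if a timer was set running before its turn ((value of joint cap_bowl above 0.005 m and value of joint cap_vase below 0.005 m) or (value of joint cap_weight above 0.005 m and value of joint cap_bowl below 0.005 m) or (value of joint cap_weight above 0.005 m and value of joint cap_vase below 0.005 m)).
It fails at once if a cap was pressed too hard: squeezed down on its spring by over 9.5 mm (about 14 N) (value of joint any of pad_vase, pad_bowl, pad_weight above 0.0095 m).
It fails at once if a timer was lifted, tipped over or shoved more than 25 mm (height (world z) of any of timer_vase, timer_bowl, timer_weight above 0.02 m or angle between any of timer_vase, timer_bowl, timer_weight's own z axis and vertical above 0.3 rad or distance of any of timer_vase, timer_bowl, timer_weight from where it was at the start of the episode above 0.025 m).
It fails at once if a glass piece was moved more than 15 mm or tipped (distance of any of vase, bowl, weight from where it was at the start of the episode above 0.015 m or angle between any of vase, bowl, weight's own z axis and vertical above 0.25 rad).
It fails at once if another thing on the bench was moved more than 25 mm (distance of any of jacks, tweezers, wood_block, paddle from where it was at the start of the episode above 0.025 m).
It also fails if it takes over 56 s, if anything falls off the work surface, if the arm or the gripper's body presses on something with over 40 N, if the wrist force passes 120 N, or if a joint passes its speed limit or range.

## Robot

A 6-joint arm with a two-finger parallel gripper is mounted at the origin on the work surface. World frame = base frame: x ahead of the robot, y to its left, z up, the work surface at z = 0. Lengths are in m, angles in rad, forces in N, time in s.
With the tool pointing down it reaches from about 0.375 to 0.925 m from the base axis. Payload 5.7 kg.
Tool frame: the origin (TCP) lies at the very end of the fingers, on their centre line; the grasp point (between the pads) lies 19 mm behind it; z points along the fingers, y is the line along which they close (so a half turn about z gives the same grasp; the last joint's range is limited). The gripper opens to 85 mm and grips with 20 to 120 N. Pads are 22 mm wide; open, the fingers measure 114 mm over their backs; the gripper's body (76 mm by 85 mm) begins 54 mm behind the grasp point. The pads swing forward as they close: fully open they stand 13 mm farther back than shut.
Start: joints at [-0.115, 0.359, 1.51, -0, 1.272, -0.115], TCP at [0.6, -0, 0.231] pointing down, gripper open.
Joint ranges: [-2.97, 2.97], [-1.01, 2.36], [0.21, 2.38], [-0.96, 4.11], [0.2, 2.71], [-2.98, 2.98]. Speed limits (rad/s): [2.39, 2.39, 3.14, 3.14, 3.14, 3.14].

## Interface

Orientations are given as a unit quaternion [w, x, y, z].
In Python, from rig import bot gives the robot as it stands.
- The arm moves only by the shell command python3 -m handwheel 'ROWS'. ROWS is JSON, a list of rows, each a list of 7 numbers: the turn, a rotation vector about the tool's x, y, z as a fraction of full scale, then the shift along the tool's x, y, z as a fraction of full scale, then the opening, from -1 (shut) to 1 (fully open). In form: [[rx, ry, rz, x, y, z, hand], ...]. A call has exactly 8 rows; each row is the pose to reach, as a shift and turn from the pose commanded when the call began, along the tool's axes at that moment; what a row does not reach only later rows make up. Full scale, the value 1, is 15 cm for a shift and 30 degrees for a turn. A row lasts 1/10 s, in which the tool goes at most 50 mm and 8.59 degrees, less where a joint would pass 70% of its speed; a pose out of reach is approached as far as the arm can. A call with a number of a shift or a turn outside -1 to 1 is refused whole. A call with a gripper value outside its range is refused whole. The fingers move at their own pace and stop on an object; the grip force is fixed at half the most. Time passes only in rows, so rows that repeat a pose let the fingers close, or fill a call up. It gives the time, the measured TCP pose, the force, the opening and the grip force at its end, in the units of the state.
- bot.observe(): the state, without advancing time (a new reading comes with each control period).
- bot.camera(name): name is "scene" or "side" or "wrist"; returns (picture, depth): 384x512x3 uint8, blue, green, red; 384x512 float32, m along the optical axis (not along the pixel's ray), 0 where there is no reading.
- bot.camera_info(name): a dict with "K" (3x3 intrinsics, pixels), "pose" (4x4, takes a point from camera to world coordinates). Camera axes: x right, y down, z forward; pixel columns grow to the right and rows downward; lengths in m; the calibration is good to about 2 mm. A picture is of the moment at which its call begins: read the wrist's pose just before it. camera_info takes no time and is no camera call; for the wrist camera it gives the pose at the moment of the call.
- bot.close_job(): hands the job in; it is judged then, once.
Trained networks look in the newest picture that a camera, given by its name, has taken for a name from the list of things; names that differ only in an ending like _2 or _b are one class to them, and where a whole thing is asked for, a point or a joint stands for the part that bears it (a point fixed in the world has none). Each returns a list of dicts, best first, with "conf" (0 to 1); they miss things now and then, are a little off and sometimes report something else, mostly with a low value. They report only what shows in the picture. A call takes as long as a camera call.
- bot.search_frame(camera, label): "at" ([column, row] in pixels, amid what is visible of it).
- bot.cut_out(camera, label): "region" (384x512 bool, what is visible of it) and "at" ([column, row] in pixels, amid what is visible of it).
The state is a dict: "clock": time; "joints": joint angles; "dq": joint speeds; "joint_torque": joint torques, N m; "position": TCP position; "ee_rot": TCP orientation; "contact_force": force on the tool from outside, world axes, zero at the start; "torque": the same for the moment, N m; "opening": opening from 0.0 (shut) to 1.0 (fully open); "finger_force": force on a finger pad.
Only numpy, scipy, OpenCV 4.12 (cv2) and the standard library are available. Lean on these libraries where they do the work, as an engineer would, in place of code of your own. Each camera call takes 0.05 s, during which the arm holds its last target. There are 200 camera calls.

## Working session

There is one attempt and no reset: what is moved stays moved. The work goes in short steps, Python scripts to look and compute and a shell command to move; the robot and the scene stay as the last step left them, time stands still between calls to the robot, and variables do not carry over. Pictures are saved under pics/ and viewed, at most 10 in all, crops included, and the job is handed in when it is done.

```bash
mkdir -p pics; cat > h.py <<'E'
from rig import bot
import numpy as np, cv2
def world(cam,mask,depth):
    i=bot.camera_info(cam);K=np.array(i["K"]);T=np.array(i["pose"])
    v,u=np.nonzero(mask&(depth>0));d=depth[v,u]
    p=np.c_[(u-K[0,2])/K[0,0]*d,(v-K[1,2])/K[1,1]*d,d]
    return p@T[:3,:3].T+T[:3,3]
E
python3 - <<'E'
from h import *
s=bot.observe();print(s["position"],s["ee_rot"],s["contact_force"],s["opening"])
im,d=bot.camera("scene");cv2.imwrite("pics/s.png",im)
print(np.round(bot.camera_info("scene")["pose"],2).tolist())
for l in ["top_vase","timer_vase","vase","bowl","weight","jacks","tweezers","wood_block","paddle"]:
    for r in bot.cut_out("scene",l)[:4]:
        if r["conf"]<.3: continue
        w=world("scene",r["region"],d)
        t=w[w[:,2]>np.percentile(w[:,2],97)-.006]
        print(l,round(r["conf"],2),np.round(r["at"]),len(w),"med",np.median(w,0).round(3),"top",((t.min(0)+t.max(0))/2).round(3),np.ptp(t,axis=0).round(3))
E
```

```text
[5.99318188e-01 6.18752948e-05 2.30449408e-01] [-7.17353262e-04  7.07114945e-01  7.07098010e-01 -5.86411713e-04] [-0.554233    0.76977561 -0.3083951 ] 0.9970071662504123
[[0.43, 0.77, -0.47, 1.11], [0.9, -0.37, 0.21, -0.25], [-0.01, -0.52, -0.86, 1.08], [0.0, 0.0, 0.0, 1.0]]
top_vase 0.66 [247. 180.] 167 med [0.525 0.    0.068] top [0.525 0.001 0.069] [0.044 0.044 0.007]
top_vase 0.34 [166. 236.] 1331 med [ 0.571 -0.312  0.011] top [ 0.526 -0.307  0.035] [0.259 0.139 0.05 ]
timer_vase 0.68 [248. 184.] 494 med [ 0.535 -0.005  0.04 ] top [0.562 0.001 0.11 ] [0.12  0.044 0.09 ]
timer_vase 0.3 [104. 263.] 1526 med [ 0.578 -0.465  0.013] top [ 0.533 -0.464  0.016] [0.255 0.067 0.01 ]
vase 0.74 [269. 209.] 786 med [ 0.659 -0.003  0.099] top [0.646 0.    0.151] [0.053 0.052 0.009]
bowl 0.66 [151. 242.] 902 med [ 0.564 -0.321  0.033] top [ 0.577 -0.318  0.058] [0.094 0.093 0.01 ]
weight 0.82 [347. 162.] 434 med [0.601 0.301 0.059] top [0.593 0.314 0.07 ] [0.049 0.043 0.009]
weight 0.43 [251. 178.] 88 med [0.525 0.    0.068] top [ 0.525 -0.001  0.069] [0.031 0.032 0.007]
jacks 0.77 [303. 189.] 375 med [0.605 0.148 0.008] top [0.569 0.148 0.011] [0.236 0.036 0.009]
tweezers 0.73 [210. 223.] 383 med [ 0.576 -0.15   0.005] top [ 0.567 -0.152  0.009] [0.184 0.028 0.01 ]
wood_block 0.74 [397. 151.] 892 med [0.602 0.475 0.035] top [0.638 0.474 0.05 ] [0.199 0.085 0.01 ]
paddle 0.6 [104. 264.] 1541 med [ 0.579 -0.465  0.013] top [ 0.534 -0.464  0.016] [0.254 0.067 0.01 ]
```

View pics/s.png

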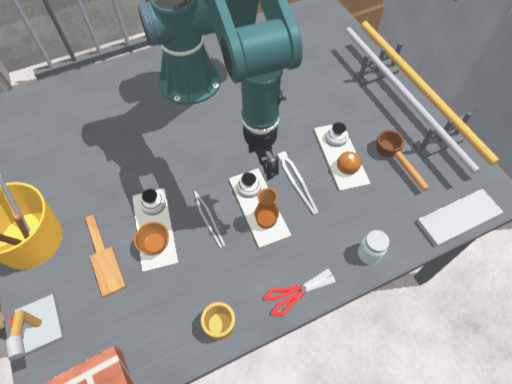

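The scene picture shows the vase's timer cap at (248,178), the bowl's at (150,197) and the paperweight's at (338,130). Each is at the robot's end of its own board. Next I'll measure the caps.

```bash
python3 - <<'E'
from h import *
im,d=bot.camera("scene")
for n,(u,v) in dict(vase=(248,178),bowl=(150,195),weight=(339,128)).items():
    m=np.zeros(d.shape,bool);m[v-16:v+17,u-16:u+17]=1
    m&=im.max(2)<70
    w=world("scene",m,d);w=w[(w[:,2]>.062)&(w[:,2]<.078)]
    print(n,len(w),((w.min(0)+w.max(0))/2).round(4),np.ptp(w,axis=0).round(3),np.median(w,0).round(4))
for r in bot.search_frame("scene","top_bowl"): print(r)
E
python3 -m handwheel '[[0,0,0,0,-0.2,0.2,-1],[0,0,0,0,-0.4,0.4,-1],[0,0,0,0,-0.49,0.6,-1],[0,0,0,0,-0.49,0.8,-1],[0,0,0,0,-0.49,0.8,-1],[0,0,0,0,-0.49,0.8,-1],[0,0,0,0,-0.49,0.8,-1],[0,0,0,0,-0.49,0.8,-1]]'
```

```text
vase 116 [5.235e-01 2.000e-04 6.730e-02] [0.041 0.038 0.01 ] [ 5.245e-01 -1.000e-04  6.810e-02]
bowl 138 [ 0.4511 -0.2833  0.0678] [0.046 0.037 0.011] [ 0.451  -0.2834  0.0683]
weight 97 [0.4746 0.3434 0.0687] [0.039 0.041 0.01 ] [0.4747 0.3424 0.0679]
{'at': [350.5, 162.3], 'conf': 0.7}
{'at': [147.8, 194.3], 'conf': 0.53}
clock: 1.4
position: [0.5282, -0.0002, 0.1129]
ee_rot: [0.001, 0.707, 0.707, 0.001]
contact_force: [0.9, -0.2, 0.1]
opening: -0.003
finger_force: 0.0
```

```bash
python3 -m handwheel '[[0,0,0,0,-0.02,0.13,-1],[0,0,0,0,-0.02,0.24,-1],[0,0,0,0,-0.02,0.27,-1],[0,0,0,0,-0.02,0.29,-1],[0,0,0,0,-0.02,0.31,-1],[0,0,0,0,-0.02,0.33,-1],[0,0,0,0,-0.02,0.33,-1],[0,0,0,0,-0.02,0.33,-1]]'
```

```text
clock: 2.2
position: [0.5238, -0.0, 0.0621]
ee_rot: [0.0, 0.707, 0.707, 0.0]
contact_force: [0.3, 0.5, 2.4]
opening: -0.003
finger_force: 0.9
```

```bash
python3 -m handwheel '[[0,0,0,0,0,0.01,-1],[0,0,0,0,0,0.02,-1],[0,0,0,0,0,0.03,-1],[0,0,0,0,0,0.035,-1],[0,0,0,0,0,0.04,-1],[0,0,0,0,0,0.04,-1],[0,0,0,0,0,0.04,-1],[0,0,0,0,0,0.04,-1]]'
```

```text
clock: 3.0
position: [0.5238, -0.0, 0.056]
ee_rot: [0.0, 0.707, 0.707, 0.0]
contact_force: [-0.8, -0.1, 6.0]
opening: 0.005
finger_force: 2.9
```

The force is 6 N, so the vase's stem is at its stop. Lifting and going to the bowl's timer.

```bash
python3 -m handwheel '[[0,0,0,0,0,-0.2,-1],[0,0,0,0,0,-0.5,-1],[0,0,0,-0.3,-0.1,-0.6,-1],[0,0,0,-0.6,-0.2,-0.6,-1],[0,0,0,-0.9,-0.3,-0.6,-1],[0,0,0,-1,-0.49,-0.6,-1],[0,0,0,-1,-0.49,-0.6,-1],[0,0,0,-1,-0.49,-0.6,-1]]'
python3 -m handwheel '[[0,0,0,-0.3,0,0,-1],[0,0,0,-0.6,0,0,-1],[0,0,0,-0.89,0,0.1,-1],[0,0,0,-0.89,0,0.2,-1],[0,0,0,-0.89,0,0.2,-1],[0,0,0,-0.89,0,0.2,-1],[0,0,0,-0.89,0,0.2,-1],[0,0,0,-0.89,0,0.2,-1]]'
python3 - <<'E'
from h import *
im,d=bot.camera("scene");cv2.imwrite("pics/s2.png",im[100:290,90:390])
im,d=bot.camera("side");cv2.imwrite("pics/side2.png",im)
E
```

```text
clock: 3.8
position: [0.4494, -0.1502, 0.1456]
ee_rot: [-0.0, 0.708, 0.706, 0.0]
contact_force: [0.6, 0.6, -0.1]
opening: 0.002
finger_force: 0.0
clock: 4.6
position: [0.4506, -0.2828, 0.1165]
ee_rot: [0.0, 0.707, 0.708, 0.0]
contact_force: [-0.2, 0.3, 0.3]
opening: 0.001
finger_force: 0.0
```

View pics/side2.png

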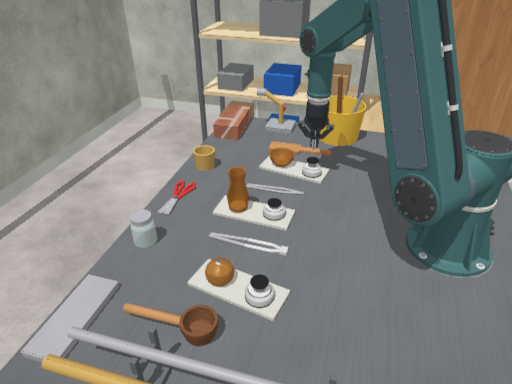

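The side picture shows the fingers above the bowl's timer (313,163). The vase's cap (274,204) now sits lower, and everything else is where it was.

```bash
python3 -m handwheel '[[0,0,0,0,0,0.14,-1],[0,0,0,0,0,0.26,-1],[0,0,0,0,0,0.29,-1],[0,0,0,0,0,0.31,-1],[0,0,0,0,0,0.33,-1],[0,0,0,0,0,0.35,-1],[0,0,0,0,0,0.36,-1],[0,0,0,0,0,0.36,-1]]'
```

```text
clock: 5.5
position: [0.4501, -0.2835, 0.062]
ee_rot: [0.0, 0.707, 0.707, 0.0]
contact_force: [-0.6, 1.2, 1.7]
opening: -0.001
finger_force: 1.0
```

```bash
python3 -m handwheel '[[0,0,0,0,0,0.01,-1],[0,0,0,0,0,0.02,-1],[0,0,0,0,0,0.03,-1],[0,0,0,0,0,0.04,-1],[0,0,0,0,0,0.04,-1],[0,0,0,0,0,0.04,-1],[0,0,0,0,0,0.04,-1],[0,0,0,0,0,0.04,-1]]'
```

```text
clock: 6.3
position: [0.4502, -0.2836, 0.056]
ee_rot: [0.0, 0.707, 0.707, 0.0]
contact_force: [-1.1, 1.8, 6.5]
opening: 0.003
finger_force: 2.9
```

```bash
python3 -m handwheel '[[0,0,0,0,0,-0.2,-1],[0,0,0,0,0,-0.5,-1],[0,0,0,0.3,0.1,-0.6,-1],[0,0,0,0.6,0.16,-0.6,-1],[0,0,0,0.9,0.16,-0.6,-1],[0,0,0,1,0.16,-0.6,-1],[0,0,0,1,0.16,-0.6,-1],[0,0,0,1,0.16,-0.6,-1]]'
for i in 1; do :; done
python3 -m handwheel '[[0,0,0,0.3,0,0,-1],[0,0,0,0.6,0,0,-1],[0,0,0,0.9,0,0,-1],[0,0,0,1,0,0,-1],[0,0,0,1,0,0,-1],[0,0,0,1,0,0,-1],[0,0,0,1,0,0,-1],[0,0,0,1,0,0,-1]]'
python3 -m handwheel '[[0,0,0,0.3,0,0,-1],[0,0,0,0.6,0,0,-1],[0,0,0,0.9,0,0,-1],[0,0,0,1,0,0,-1],[0,0,0,1,0,0,-1],[0,0,0,1,0,0,-1],[0,0,0,1,0,0,-1],[0,0,0,1,0,0,-1]]'
python3 -m handwheel '[[0,0,0,0.3,0,0,-1],[0,0,0,0.6,0,0,-1],[0,0,0,0.9,0,0,-1],[0,0,0,1,0,0,-1],[0,0,0,1,0,0,-1],[0,0,0,1,0,0,-1],[0,0,0,1,0,0,-1],[0,0,0,1,0,0,-1]]'
```

```text
clock: 7.1
position: [0.4744, -0.1342, 0.1458]
ee_rot: [0.001, 0.707, 0.707, -0.0]
contact_force: [-0.7, 0.4, 0.5]
opening: -0.001
finger_force: 0.0
clock: 7.9
position: [0.4743, 0.0151, 0.1457]
ee_rot: [0.0, 0.708, 0.706, -0.0]
contact_force: [-0.3, 0.3, 0.8]
opening: 0.001
finger_force: 0.0
clock: 8.7
position: [0.474, 0.1652, 0.1457]
ee_rot: [-0.0, 0.708, 0.706, -0.0]
contact_force: [-0.1, -0.5, -0.0]
opening: 0.003
finger_force: 0.0
clock: 9.5
position: [0.474, 0.3149, 0.1458]
ee_rot: [-0.0, 0.708, 0.707, -0.0]
contact_force: [-0.9, -0.4, -0.4]
opening: 0.002
finger_force: 0.0
```

```bash
python3 -m handwheel '[[0,0,0,0.18,0,0.1,-1],[0,0,0,0.18,0,0.2,-1],[0,0,0,0.18,0,0.2,-1],[0,0,0,0.18,0,0.2,-1],[0,0,0,0.18,0,0.2,-1],[0,0,0,0.18,0,0.2,-1],[0,0,0,0.18,0,0.2,-1],[0,0,0,0.18,0,0.2,-1]]'
cat > caps.py <<'E'
from h import *
im,d=bot.camera("scene");cv2.imwrite("pics/s3.png",im)
for n,(u,v) in dict(vase=(248,178),bowl=(150,195),weight=(339,128)).items():
    m=np.zeros(d.shape,bool);m[v-16:v+17,u-16:u+17]=1
    m&=im.max(2)<70
    w=world("scene",m,d);w=w[(w[:,2]>.05)&(w[:,2]<.078)]
    print(n,len(w),np.median(w,0).round(4))
E
python3 caps.py
```

```text
clock: 10.3
position: [0.4742, 0.3435, 0.1162]
ee_rot: [0.0, 0.707, 0.707, 0.0]
contact_force: [-0.3, 0.9, -0.3]
opening: 0.003
finger_force: 0.0
vase 108 [5.238e-01 1.000e-04 5.860e-02]
bowl 123 [ 0.4505 -0.2827  0.0587]
weight 100 [0.4747 0.342  0.0683]
```

Both of the first two caps are about 10 mm down, and the third is still up. Pressing it now.

```bash
python3 -m handwheel '[[0,0,0,0,0,0.14,-1],[0,0,0,0,0,0.26,-1],[0,0,0,0,0,0.29,-1],[0,0,0,0,0,0.31,-1],[0,0,0,0,0,0.33,-1],[0,0,0,0,0,0.35,-1],[0,0,0,0,0,0.36,-1],[0,0,0,0,0,0.36,-1]]'
```

```text
clock: 11.15
position: [0.4741, 0.3436, 0.062]
ee_rot: [0.0, 0.707, 0.707, 0.0]
contact_force: [-1.6, -1.0, 2.3]
opening: -0.001
finger_force: 1.0
```

```bash
python3 -m handwheel '[[0,0,0,0,0,0.01,-1],[0,0,0,0,0,0.02,-1],[0,0,0,0,0,0.03,-1],[0,0,0,0,0,0.04,-1],[0,0,0,0,0,0.04,-1],[0,0,0,0,0,0.04,-1],[0,0,0,0,0,0.04,-1],[0,0,0,0,0,0.04,-1]]'
```

```text
clock: 11.95
position: [0.4742, 0.3436, 0.0561]
ee_rot: [0.0, 0.707, 0.707, 0.0]
contact_force: [-2.1, -0.6, 5.6]
opening: -0.001
finger_force: 2.9
```

```bash
python3 -m handwheel '[[0,0,0,0,0,-0.2,-1],[0,0,0,0,0,-0.5,-1],[0,0,0,0,0,-0.8,-1],[0,0,0,0,0,-0.9,-1],[0,0,0,0,0,-0.9,-1],[0,0,0,0,0,-0.9,-1],[0,0,0,0,0,-0.9,-1],[0,0,0,0,0,-0.9,-1]]'; python3 caps.py
```

```text
clock: 12.75
position: [0.473, 0.3429, 0.1889]
ee_rot: [-0.0, 0.707, 0.707, -0.002]
contact_force: [-0.2, 0.5, -0.2]
opening: -0.005
finger_force: 0.0
vase 108 [0.5239 0.0006 0.059 ]
bowl 124 [ 0.4513 -0.2826  0.0588]
weight 92 [0.4764 0.3431 0.0588]
```

View pics/s3.png

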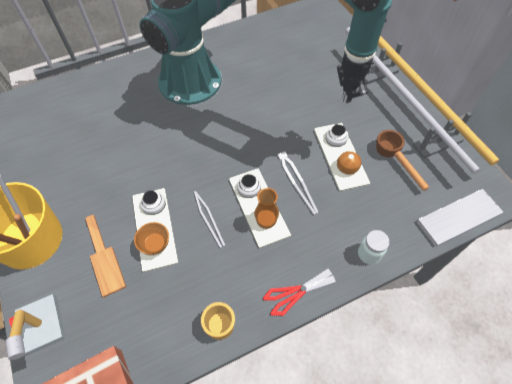

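The picture shows all three caps down at (248,181), (151,197) and (338,131). The glass and tools haven't moved, and the gripper is clear.

```bash
python3 -c "
from rig import bot
print(bot.close_job())"
```

```text
the job is handed in; nothing more can be done
None
```

I pressed the timers in order (vase, bowl, paperweight); each stem is about 10 mm down, no press read above 6.5 N, nothing else moved that I could see, and the job is handed in, though the hand-in gave no verdict.

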